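# Set a batten in the stop jig for sawing

## Task

Get the loose batten ready for sawing, using your fingertips only and never lifting it: push it back flush against the fence of the jig and slide it along the fence until its end meets the stop block. Then swing the red cam lever all the way round so that the cam clamps the batten against the fence. Leave the tools lying around the jig where they are.

Things in the scene. Friction and masses are not known exactly. Their poses are not given: they have to be found in the camera images.
- jig: fixed saw jig of pale yellow plywood: board 18 mm thick, jig y -240 to +190 mm, jig x -150 to +22 mm; fence along its far edge, 45 mm high above the board, 22 mm thick, its face (jig x = 0) looks to jig -x; a 3 mm saw kerf crosses it at jig y = -55. Origin: underside of the board, below the fence face. Axes: x away from the robot, y left along the fence, z up
- stop: length stop fixed on the fence (its place differs): white plastic block 36 deep, 22 wide, 40 mm high above the board, aluminium plate and black knob on top (to 68 mm). Origin: on the board, at the corner of fence face (x = 0) and stop face (y = 0, looks to -y; the batten's left end meets it). Axes as the jig's. A batten fully home has its centre at x = -19, y = -100 mm here, its length along y
- batten: loose reddish-brown hardwood batten lying flat on the jig's board, 38 mm wide (its x), 200 mm long (its y), 30 mm high, about 150 g; its two ends are alike. Origin: centre of its underside. It starts right of the cam, short of the stop, off the fence and up to 0.2 rad askew
- cam (a joint): turn of the red cam lever, rad: 0 = open (lever points towards the robot, jig direction (-0.985, 0.174)), grows counter-clockwise seen from above to an end stop at 1.83 (lever points right, along the fence). Starts at 0 to 0.45, stays where left. Below 0.5 the batten passes the cam with 6 mm to spare; from about 1.55 the cam bites on it and the grip needs 5 to 12 N to reach the end
- cam_pivot (a point): point on the cam's upright pivot axis, 15 mm above the jig's board and 65.6 mm in front of the fence face. The cam is an off-centre red disc 40 mm across, 28 mm high, reaching at most 28 mm from the axis; a bolt head stands on it to 35 mm above the board
- cam_lever (a point): middle of the cam lever's grip, 58 mm from the pivot axis, 15 mm above the jig's board. The lever is a red bar 14 mm wide, 7 to 23 mm above the board, with a round end 17 mm across (to 33 mm above the board) centred 63 mm from the axis
- tape_measure: yellow pocket tape measure standing on the bench right of the jig, 36x79x66 mm, bystander; origin: centre of its underside
- try_square: try square with wooden stock and steel blade lying right of the jig, 85x164x19 mm, bystander; origin: centre of its underside
- pad_saw: pad saw with brown wooden handle lying left of the jig, 62x300x14 mm, its length along its y, bystander; origin: centre of its underside
- electrical_tape: roll of black electrical tape lying right of the jig, 68x68x19 mm, bystander; origin: centre of its underside

How it is judged:
By the outcome, as a careful person would: the job done as asked, in the order asked, and still so for the second after the job is handed in, with the robot touching nothing.
It also fails if it takes over 59 s, if anything falls off the work surface, if the arm or the gripper's body presses on something with over 40 N, if the wrist force passes 120 N, or if a joint passes its speed limit or range.

## Robot

A 7-joint arm with a two-finger parallel gripper is mounted at the origin on a cart in front of the work surface, level with it; the furniture and walls round the work are solid. World frame = base frame: x ahead of the robot, y to its left, z up, the work surface at z = 0. Lengths are in mm, angles in rad, forces in N, time in s.
With the tool pointing down it reaches from about 350 to 900 mm from the base axis. Payload 7.2 kg.
Tool frame: the origin (TCP) lies at the very end of the fingers, on their centre line; the grasp point (between the pads) lies 19 mm behind it; z points along the fingers, y is the line along which they close (so a half turn about z gives the same grasp; the last joint's range is limited). The gripper opens to 88 mm and grips with 3 to 60 N. Pads are 20 mm wide; open, the fingers measure 115 mm over their backs; the gripper's body (75 mm by 178 mm) begins 61 mm behind the grasp point.
Start: joints at [1.193, 0.411, -0.013, 1.596, 0.006, 1.134, -0.082], TCP at [190.531, -595.254, 222.653] pointing down, gripper open.
Joint ranges: [-2.95, 2.95], [-0.29, 1.99], [-1.47, 1.44], [0.14, 2.54], [-1.03, 4.17], [0.13, 1.85], [-2.86, 2.86]. Speed limits (rad/s): [2.39, 2.39, 3.01, 3.01, 3.14, 3.14, 3.14].

## Interface

Orientations are given as a rotation vector (axis times angle).
In Python, from rig import monitor, imaging, job gives the robot as it stands. The module is installed in compiled form; this text tells all that it offers.
- The arm moves only by the tool servo_tool, never from a script. Its argument "targets" is a list of rows, each a list of 7 numbers: the shift along the tool's x, y, z in m, then the turn, a rotation vector about the tool's x, y, z in degrees, then the finger opening in m, from 0 to 0.0878. A call has 1 to 12 rows; each row is the pose to reach, as a shift and turn from the pose commanded when the call began, along the tool's axes at that moment; what a row does not reach only later rows make up. A row lasts 1/12 s, in which the tool goes at most 41.7 mm and 7.16 degrees, less where a joint would pass 70% of its speed; a pose out of reach is approached as far as the arm can. A call with a gripper value outside its range is refused whole. The fingers move at their own pace and stop on an object; the grip force is fixed at half the most. Time passes only in rows, so rows that repeat a pose let the fingers close. It gives the time, the measured TCP pose, the force, the opening and the grip force at its end, in the units of the state.
- monitor.get_state(): the state, without advancing time (a new reading comes with each control period).
- imaging.snapshot(name): name is "scene" or "top"; returns a dict with "pixels" (420x560x3 uint8, red, green, blue), "range_z" (420x560 float32, mm along the optical axis (not along the pixel's ray), 0 where there is no reading), "K" (3x3 intrinsics, pixels), "R" (3x3) and "t" (3): a world point X has camera coordinates R X + t. Camera axes: x right, y down, z forward; pixel columns grow to the right and rows downward; lengths in mm; the calibration is good to about 2 mm. A picture is of the moment at which its call begins.
- job.close_job(): hands the job in; it is judged then, once.
The state is a dict: "time": time; "q": joint angles; "joint_vel": joint speeds; "tau": joint torques, N m; "tool_pos": TCP position; "ee_rot": TCP orientation; "wrist_force": force on the tool from outside, world axes, zero at the start; "moment": the same for the moment, N m; "opening": opening from 0.0 (shut) to 1.0 (fully open); "grasp_force": force on a finger pad.
Only numpy, scipy, OpenCV 4.12 (cv2) and the standard library are available. Lean on these libraries where they do the work, as an engineer would, in place of code of your own. Each camera call takes 0.05 s, during which the arm holds its last target. There are 200 camera calls.

## Working session

There is one attempt and no reset: what is moved stays moved. The work goes in short steps, Python scripts to look and compute and a tool call to move; the robot and the scene stay as the last step left them, time stands still between calls to the robot, and variables do not carry over. Pictures are saved under pics/ and viewed, at most 10 in all, crops included, and the job is handed in when it is done.

Besides the shell and the picture viewer there is one more tool, called after "Request:" by a JSON object that holds its "api" and its "payload". servo_tool: Moves the arm, as the interface text tells. Its arguments: {"type":"object","properties":{"targets":{"type":"array"}},"required":["targets"]}

```bash
mkdir -p pics
cat > h.py <<'E'
import numpy as np, cv2
from rig import monitor, imaging, job
def snap(n,f=None):
    s=imaging.snapshot(n)
    if f: cv2.imwrite('pics/'+f,cv2.cvtColor(s['pixels'],cv2.COLOR_RGB2BGR))
    return s
def cloud(s):
    K,R,t=s['K'],np.array(s['R']),np.array(s['t']); z=s['range_z'].astype(float)
    v,u=np.mgrid[:z.shape[0],:z.shape[1]]
    P=np.stack([(u-K[0,2])/K[0,0]*z,(v-K[1,2])/K[1,1]*z,z],-1)
    return (P-t)@R   # R^T(P-t)
E
python3 - <<'E'
from h import *
for n in ('top','scene'):
    s=snap(n,n+'0.png'); print(n,s['K'].tolist(),np.round(s['R'],3).tolist(),s['t'])
st=monitor.get_state(); print({k:np.round(v,3).tolist() for k,v in st.items()})
E
```

```text
top [[538.3899613449537, 0.0, 281.44735543685016], [0.0, 538.3899613449537, 211.07538924423218], [0.0, 0.0, 1.0]] [[0.027, -1.0, 0.004], [-0.948, -0.027, -0.316], [0.316, 0.004, -0.949]] [ -45.19499721  462.63115228 1525.41463828]
scene [[475.80972816508967, 0.0, 277.04216940543307], [0.0, 475.80972816508967, 207.82809132816868], [0.0, 0.0, 1.0]] [[-0.825, -0.564, -0.009], [-0.34, 0.51, -0.79], [0.45, -0.649, -0.613]] [ 364.50187562  223.99855139 1347.22394621]
{'time': 0.1, 'q': [1.193, 0.412, -0.013, 1.597, 0.006, 1.134, -0.082], 'joint_vel': [-0.001, -0.0, -0.0, -0.003, 0.001, -0.001, -0.001], 'tau': [0.002, -58.91, 0.643, -29.171, -0.054, 0.014, 0.0], 'tool_pos': [190.359, -594.84, 221.907], 'ee_rot': [-3.103, -0.484, 0.0], 'wrist_force': [0.427, -0.29, 0.313], 'moment': [0.0, -0.002, 0.001], 'grasp_force': 0.0, 'opening': 0.999}
```

View pics/top0.png

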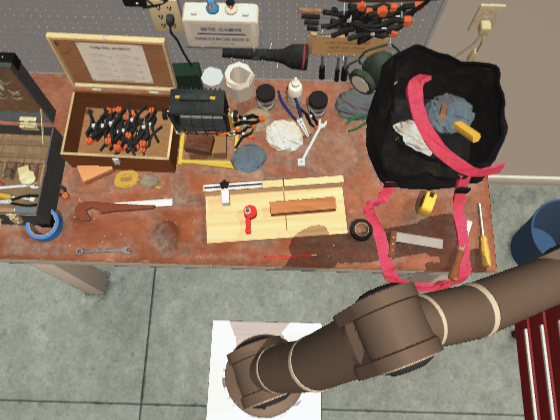

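View pics/scene0.png

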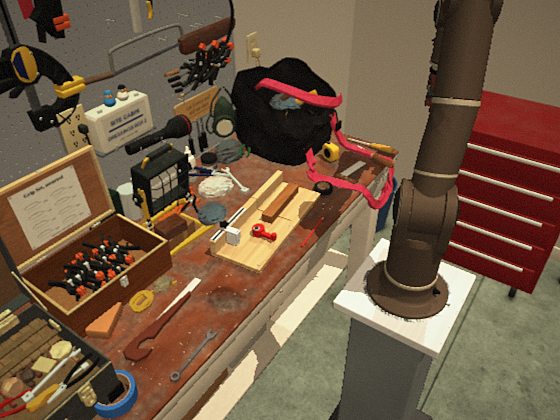

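The top view shows the jig at px (205–347, 177–243), with the stop at (224,192), the red cam at (249,212) with its lever pointing down, and the batten at (271–335, 199–215). The scene view shows the same layout: stop at (232,237), cam at (263,233), batten at (280,202).

```bash
cat >> h.py <<'E'
def onplane(s,uv,h):
    uv=np.asarray(uv,float).reshape(-1,2);K,R,t=s['K'],np.array(s['R']),np.array(s['t'])
    d=np.c_[(uv[:,0]-K[0,2])/K[0,0],(uv[:,1]-K[1,2])/K[1,1],np.ones(len(uv))]@R
    c=-R.T@t
    return c+d*((h-c[2])/d[:,2])[:,None]
def big(m):
    n,l,st,_=cv2.connectedComponentsWithStats(m.astype(np.uint8)); return l==1+np.argmax(st[1:,4])
def rect(s,m,h):
    v,u=np.nonzero(m); c=max(cv2.findContours(m.astype(np.uint8),0,1)[0],key=len)[:,0]
    P=onplane(s,c,h)[:,:2]; return cv2.minAreaRect(P.astype(np.float32))
E
python3 - <<'E'
from h import *
s=snap('top'); C=cloud(s); hsv=cv2.cvtColor(s['pixels'],cv2.COLOR_RGB2HSV)
for p in [(303,206),(240,230),(320,190),(224,195),(249,211),(248,228),(310,181),(335,230)]:
    print(p,s['pixels'][p[1],p[0]],hsv[p[1],p[0]],np.round(C[p[1],p[0]],0))
im=cv2.cvtColor(s['pixels'],cv2.COLOR_RGB2BGR)[165:255,190:360]
cv2.imwrite('pics/crop0.png',cv2.resize(im,None,fx=4.7,fy=4.7,interpolation=cv2.INTER_CUBIC))
s=snap('scene');im=cv2.cvtColor(s['pixels'],cv2.COLOR_RGB2BGR)[160:280,200:340]
cv2.imwrite('pics/crop1.png',cv2.resize(im,None,fx=5,fy=5,interpolation=cv2.INTER_CUBIC))
E
```

```text
(303, 206) [207 134  83] [ 12 153 207] [490. -97.  51.]
(240, 230) [248 218 152] [ 21  99 248] [420.  93.  14.]
(320, 190) [248 224 160] [ 22  90 248] [ 557. -151.   15.]
(224, 195) [249 252 249] [ 60   3 252] [514. 143.  63.]
(249, 211) [201 186 172] [ 14  37 201] [467.  65.  57.]
(248, 228) [235  59  53] [  1 198 235] [418.  67.  43.]
(310, 181) [249 237 176] [ 25  75 249] [ 569. -117.   58.]
(335, 230) [248 227 161] [ 23  89 248] [ 427. -197.   15.]
```

View pics/crop0.png

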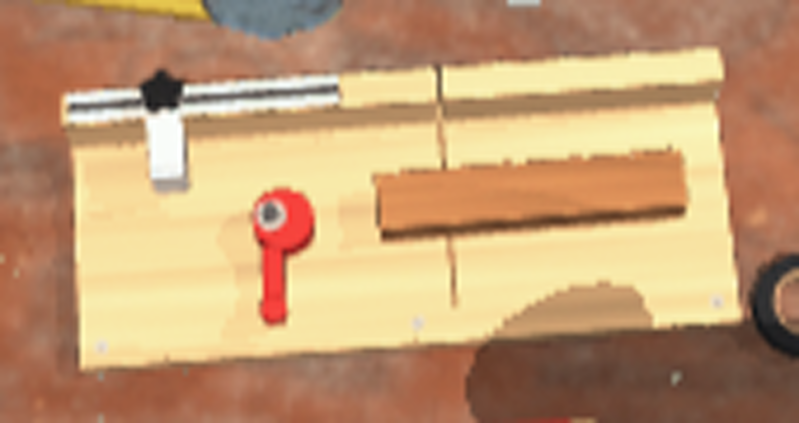

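View pics/crop1.png

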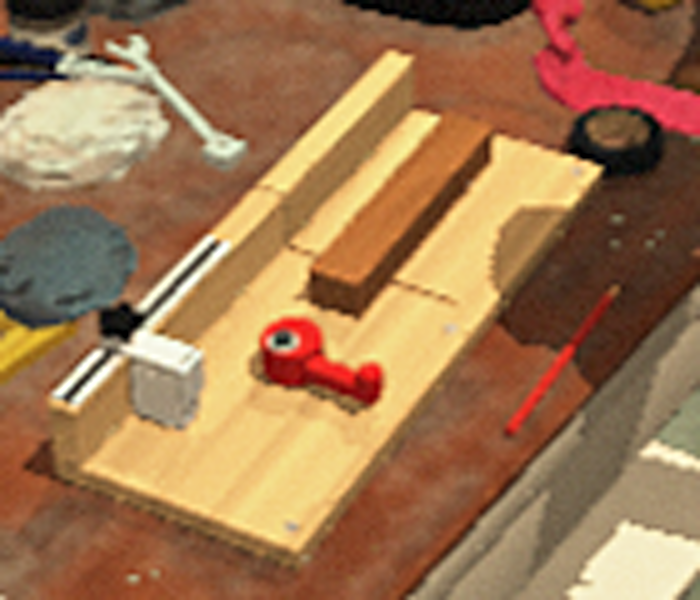

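Crop 0 (4.7x from (190,165)): jig front corners at crop (80,368) and (741,320), fence top front edge from (68,126) to (722,82), stop face at about x=187, cam bolt at (270,213), lever end at (273,312), batten top corners at about (375,175), (683,152), (686,207), (381,230). Crop 1 confirms that nothing lies between the batten and the fence.

```bash
cat >> h.py <<'E'
def jigfit(s,off=(190,165),k=4.7):
    f=lambda p,h: onplane(s,np.array(p,float)/k+np.array(off)-0.4,h)
    return f
E
python3 - <<'E'
from h import *
s=snap('top'); f=jigfit(s)
fr=f([(80,368),(741,320)],18); print('front',fr.round(1))
ft=f([(68,126),(722,82)],63); print('fence top front',ft.round(1))
bk=f([(64,96),(720,47)],63); print('fence back',bk.round(1))
kf=f([(437,66),(439,100)],63); print('kerf top',kf.round(1), f([(456,305)],18).round(1))
print('stop block front top right/left',f([(187,178),(152,180)],58).round(1))
print('bolt',f([(270,213)],53).round(1),'leverend',f([(273,305)],51).round(1))
print('batten',f([(375,175),(683,152),(686,207),(381,230)],48).round(1))
hsv=cv2.cvtColor(s['pixels'],cv2.COLOR_RGB2HSV); H,S,V=hsv[...,0],hsv[...,1],hsv[...,2]
roi=np.zeros(H.shape,bool); roi[175:245,203:350]=1
m=big(roi&(H>8)&(H<17)&(S>135)&(V>150)); r=rect(s,m,48); print('batten rect',r,np.round(cv2.boxPoints(r),1).tolist())
rm=big(roi&((H<6)|(H>174))&(S>160)); v,u=np.nonzero(rm); print('red',u.min(),u.max(),v.min(),v.max())
d=lambda a:np.degrees(np.arctan2(*(a[1]-a[0])[:2]))
print([d(x) for x in (fr,ft,bk)])
E
```

```text
front [[ 375.   191.2   18. ]
 [ 419.1 -234.4   18. ]]
fence top front [[ 523.9  203.8   63. ]
 [ 566.5 -218.4   63. ]]
fence back [[ 544.5  207.9   63. ]
 [ 590.9 -217.3   63. ]]
kerf top [[572.3 -33.   63. ]
 [548.7 -34.9  63. ]] [[424.  -49.5  18. ]]
stop block front top right/left [[492.3 125.6  58. ]
 [490.3 148.   58. ]]
bolt [[471.8  71.5  53. ]] leverend [[411.   66.9  51. ]]
batten [[ 501.3    5.2   48. ]
 [ 522.8 -194.3   48. ]
 [ 485.1 -196.1   48. ]
 [ 464.     0.    48. ]]
batten rect ((493.9803466796875, -95.86746978759766), (38.09807205200195, 198.05616760253906), 6.499226093292236) [[463.79998779296875, 0.4000000059604645], [486.29998779296875, -196.39999389648438], [524.0999755859375, -192.10000610351562], [501.70001220703125, 4.699999809265137]]
red 244 256 205 233
[np.float64(174.08594678072942), np.float64(174.2474267965135), np.float64(173.77140549918565)]
```

```bash
cat >> h.py <<'E'
from scipy.spatial.transform import Rotation as Ro
O=np.array([543.3,18.5]); A=0.103
J=np.array([[np.cos(A),-np.sin(A)],[np.sin(A),np.cos(A)]])
def tojig(p): return J.T@(np.array(p)[:2]-O)
def go(*wps,yaw=0):
    st=monitor.get_state(); R0=Ro.from_rotvec(st['ee_rot']); p=np.array(st['tool_pos'])
    print('now jig',tojig(p).round(1),'z',p[2].round(1),'F',np.round(J.T@np.array(st['wrist_force'])[:2],1),round(st['wrist_force'][2],1),'t',st['time'])
    a=A+yaw; Rt=Ro.from_matrix(np.array([[np.cos(a),np.sin(a),0],[np.sin(a),-np.cos(a),0],[0,0,-1]]))
    print('turn deg',np.degrees((R0.inv()*Rt).as_rotvec()).round(2))
    for jx,jy,z in wps:
        w=np.r_[O+J@[jx,jy],z]; print((jx,jy,z),'shift m',(R0.inv().apply(w-p)/1000).round(4))
E
python3 -c "
from h import *
go((-112,-100,150),(-112,-100,30))"
```

```text
now jig [-414. -574.] z 222.3 F [ 0.7 -0. ] 0.6 t 0.25
turn deg [-4.000e-02  1.000e-02  1.185e+01]
(-112, -100, 150) shift m [ 0.393  -0.4018  0.0725]
(-112, -100, 30) shift m [ 0.393  -0.4017  0.1925]
```

Request:
{"api": "servo_tool", "payload": {"targets": [[0.02,-0.02,0.003,0,0,1,0.0878],[0.045,-0.045,0.008,0,0,2,0.0878],[0.07,-0.07,0.013,0,0,3,0.0878],[0.095,-0.095,0.018,0,0,4,0.0878],[0.12,-0.12,0.023,0,0,5,0.0878],[0.145,-0.145,0.028,0,0,6,0.0878],[0.17,-0.17,0.033,0,0,7,0.0878],[0.195,-0.195,0.038,0,0,8,0.0878],[0.22,-0.22,0.043,0,0,9,0.0878],[0.245,-0.245,0.048,0,0,10,0.0878],[0.27,-0.27,0.053,0,0,11,0.0878],[0.29,-0.295,0.055,0,0,11.85,0.0878]]}}

```text
time: 1.25
tool_pos: [377.6, -223.9, 167.3]
ee_rot: [-3.137, -0.161, -0.001]
wrist_force: [1.0, -0.3, 0.6]
opening: 0.998
grasp_force: 0.0
```

```bash
python3 -c "
from h import *
go((-112,-100,100),(-112,-100,30))"
```

```text
now jig [-189.7 -224.1] z 167.3 F [ 1.  -0.4] 0.6 t 1.25
turn deg [-0.   -0.02 -0.01]
(-112, -100, 100) shift m [ 0.0777 -0.1241  0.0674]
(-112, -100, 30) shift m [ 0.0776 -0.1241  0.1374]
```

Request:
{"api": "servo_tool", "payload": {"targets": [[0.015,-0.025,0.01,0,0,0,0.0878],[0.035,-0.055,0.025,0,0,0,0.0878],[0.055,-0.085,0.04,0,0,0,0.0878],[0.07,-0.11,0.055,0,0,0,0.0878],[0.0776,-0.124,0.07,0,0,0,0.0878],[0.0776,-0.124,0.085,0,0,0,0.0878],[0.0776,-0.124,0.1,0,0,0,0.0878],[0.0776,-0.124,0.115,0,0,0,0.0878],[0.0776,-0.124,0.125,0,0,0,0.0878],[0.0776,-0.124,0.132,0,0,0,0.0878],[0.0776,-0.124,0.1355,0,0,0,0.0878],[0.0776,-0.124,0.1355,0,0,0,0.0878]]}}

```text
time: 2.25
tool_pos: [441.0, -94.6, 31.8]
ee_rot: [-3.137, -0.161, 0.001]
wrist_force: [-0.1, 0.2, 0.0]
opening: 0.997
grasp_force: 0.0
```

```bash
python3 -c "
from h import *
go((-60,-100,32),(-48,-100,32))
s=snap('top'); im=cv2.cvtColor(s['pixels'],cv2.COLOR_RGB2BGR)[150:260,190:360]
cv2.imwrite('pics/c2.png',cv2.resize(im,None,fx=4.7,fy=4.7,interpolation=cv2.INTER_CUBIC))"
```

```text
now jig [-113.4 -102. ] z 31.8 F [-0.1  0.2] 0.0 t 2.25
turn deg [-0.01  0.04 -0.01]
(-60, -100, 32) shift m [ 0.0534 -0.002  -0.0003]
(-48, -100, 32) shift m [ 0.0654 -0.002  -0.0003]
```

View pics/c2.png

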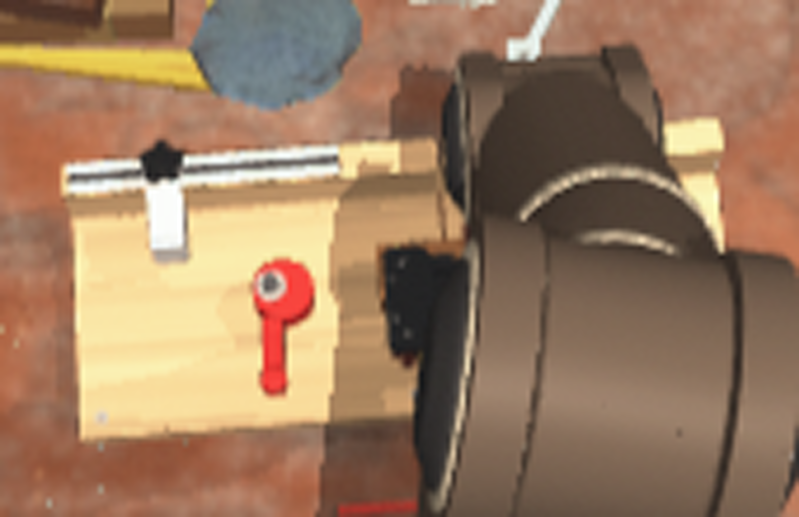

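The arm hides the batten, but the lever at crop (273,335) and the stop are undisturbed. I'll push gently now.

Request:
{"api": "servo_tool", "payload": {"targets": [[0.006,0,0,0,0,0,0.0878],[0.013,0,0,0,0,0,0.0878],[0.018,0,0,0,0,0,0.0878],[0.022,0,0,0,0,0,0.0878],[0.026,0,0,0,0,0,0.0878],[0.031,0,0,0,0,0,0.0878],[0.036,0,0,0,0,0,0.0878],[0.041,0,0,0,0,0,0.0878],[0.046,0,0,0,0,0,0.0878],[0.051,0,0,0,0,0,0.0878],[0.056,0,0,0,0,0,0.0878],[0.059,0,0,0,0,0,0.0878]]}}

```text
time: 3.3
tool_pos: [500.9, -88.3, 32.1]
ee_rot: [-3.137, -0.162, -0.001]
wrist_force: [-0.8, -0.1, -1.2]
opening: 1.002
grasp_force: 0.3
```

Request:
{"api": "servo_tool", "payload": {"targets": [[0.0015,0,0,0,0,0,0.0878],[0.003,0,0,0,0,0,0.0878],[0.0045,0,0,0,0,0,0.0878],[0.006,0,0,0,0,0,0.0878],[0.006,0,0,0,0,0,0.0878]]}}

```text
time: 3.72
tool_pos: [506.3, -87.9, 32.2]
ee_rot: [3.137, 0.162, 0.001]
wrist_force: [-0.3, 0.2, 0.6]
opening: 1.002
grasp_force: 0.0
```

Request:
{"api": "servo_tool", "payload": {"targets": [[0.001,0,0,0,0,0,0.0878],[0.002,0,0,0,0,0,0.0878],[0.003,0,0,0,0,0,0.0878],[0.004,0,0,0,0,0,0.0878],[0.004,0,0,0,0,0,0.0878]]}}

```text
time: 4.13
tool_pos: [507.0, -87.8, 31.8]
ee_rot: [3.137, 0.162, -0.009]
wrist_force: [-9.3, -0.7, 8.2]
opening: 0.998
grasp_force: 4.6
```

Request:
{"api": "servo_tool", "payload": {"targets": [[-0.01,0,0,0,0,0,0.0878],[-0.018,0,-0.012,0,0,0,0.0878],[-0.018,0,-0.035,0,0,0,0.0878],[-0.018,0.005,-0.055,0,0,0,0],[-0.01,0.03,-0.06,0,0,0,0],[0,0.06,-0.06,0,0,0,0],[0.01,0.09,-0.06,0,0,0,0],[0.02,0.12,-0.06,0,0,0,0],[0.026,0.14,-0.06,0,0,0,0],[0.026,0.148,-0.06,0,0,0,0],[0.026,0.148,-0.06,0,0,0,0],[0.026,0.148,-0.06,0,0,0,0]]}}

```text
time: 5.13
tool_pos: [550.5, -231.2, 91.9]
ee_rot: [-3.137, -0.161, 0.0]
wrist_force: [-0.4, 0.1, -0.3]
opening: 0.359
grasp_force: 0.0
```

```bash
python3 -c "
from h import *
go((-18,-250,32),(-18,-225,32))
s=snap('scene'); im=cv2.cvtColor(s['pixels'],cv2.COLOR_RGB2BGR)[140:280,190:350]
cv2.imwrite('pics/c3.png',cv2.resize(im,None,fx=4.2,fy=4.2,interpolation=cv2.INTER_CUBIC))"
```

```text
now jig [ -18.5 -249.1] z 91.9 F [-0.4  0.1] -0.3 t 5.1333
turn deg [-0.04  0.01 -0.02]
(-18, -250, 32) shift m [0.0005 0.0009 0.0599]
(-18, -225, 32) shift m [ 0.0005 -0.0241  0.0599]
```

View pics/c3.png

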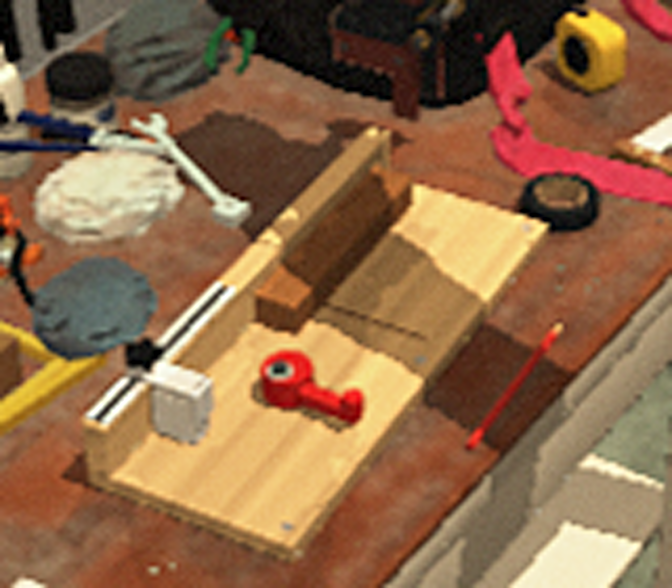

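The picture shows the batten flush along the fence, with its left end at crop (285,305) and the cam and stop untouched. Next I'll lower the closed fingers beyond the right end.

Request:
{"api": "servo_tool", "payload": {"targets": [[0,0,0,0,0,0,0],[0,0,0,0,0,0,0],[0,0,0.01,0,0,0,0],[0,0,0.025,0,0,0,0],[0,0,0.04,0,0,0,0],[0,0,0.052,0,0,0,0],[0,0,0.06,0,0,0,0],[0,0,0.06,0,0,0,0],[0,-0.006,0.06,0,0,0,0],[0,-0.012,0.06,0,0,0,0],[0,-0.017,0.06,0,0,0,0],[0,-0.021,0.06,0,0,0,0]]}}

```text
time: 6.18
tool_pos: [549.3, -210.1, 32.9]
ee_rot: [3.137, 0.163, 0.002]
wrist_force: [0.1, 1.1, 0.1]
opening: 0.001
grasp_force: 0.0
```

Request:
{"api": "servo_tool", "payload": {"targets": [[0,-0.004,0,0,0,0,0],[0,-0.008,0,0,0,0,0],[0,-0.013,0,0,0,0,0],[0,-0.019,0,0,0,0,0],[0,-0.025,0,0,0,0,0],[0,-0.031,0,0,0,0,0],[0,-0.037,0,0,0,0,0],[0,-0.043,0,0,0,0,0],[0,-0.049,0,0,0,0,0],[0,-0.055,0,0,0,0,0],[0,-0.061,0,0,0,0,0],[0,-0.065,0,0,0,0,0]]}}

```text
time: 7.18
tool_pos: [542.0, -145.5, 32.2]
ee_rot: [-3.137, -0.163, 0.0]
wrist_force: [0.8, -2.2, 2.9]
opening: 0.006
grasp_force: 1.1
```

```bash
python3 -c "
from h import *
go((-18,-110,32),(-18,-101,32))"
```

```text
now jig [ -18.1 -163. ] z 32.2 F [ 0.5 -2.3] 2.9 t 7.1833
turn deg [-0.01  0.    0.03]
(-18, -110, 32) shift m [ 0.0001 -0.053   0.0002]
(-18, -101, 32) shift m [ 0.0001 -0.062   0.0002]
```

Request:
{"api": "servo_tool", "payload": {"targets": [[0,-0.004,0,0,0,0,0],[0,-0.009,0,0,0,0,0],[0,-0.014,0,0,0,0,0],[0,-0.019,0,0,0,0,0],[0,-0.024,0,0,0,0,0],[0,-0.029,0,0,0,0,0],[0,-0.034,0,0,0,0,0],[0,-0.039,0,0,0,0,0],[0,-0.044,0,0,0,0,0],[0,-0.049,0,0,0,0,0],[0,-0.052,0,0,0,0,0],[0,-0.054,0,0,0,0,0]]}}

```text
time: 8.18
tool_pos: [536.5, -92.1, 32.1]
ee_rot: [-3.137, -0.163, 0.0]
wrist_force: [0.1, -2.2, 1.6]
opening: 0.005
grasp_force: 1.0
```

Request:
{"api": "servo_tool", "payload": {"targets": [[0,-0.001,0,0,0,0,0],[0,-0.002,0,0,0,0,0],[0,-0.003,0,0,0,0,0],[0,-0.004,0,0,0,0,0],[0,-0.005,0,0,0,0,0],[0,-0.005,0,0,0,0,0]]}}

```text
time: 8.68
tool_pos: [536.0, -87.6, 32.1]
ee_rot: [-3.137, -0.162, -0.0]
wrist_force: [0.9, -1.2, 0.6]
opening: 0.004
grasp_force: 0.7
```

```bash
python3 -c "
from h import *
go((-18,-101,32))
s=snap('scene'); im=cv2.cvtColor(s['pixels'],cv2.COLOR_RGB2BGR)[170:270,190:320]
cv2.imwrite('pics/c4.png',cv2.resize(im,None,fx=5.8,fy=5.8,interpolation=cv2.INTER_CUBIC))"
```

```text
now jig [ -18.2 -104.8] z 32.1 F [ 0.8 -1.3] 0.6 t 8.6833
turn deg [-0.01 -0.   -0.  ]
(-18, -101, 32) shift m [ 0.0002 -0.0038  0.0001]
```

View pics/c4.png

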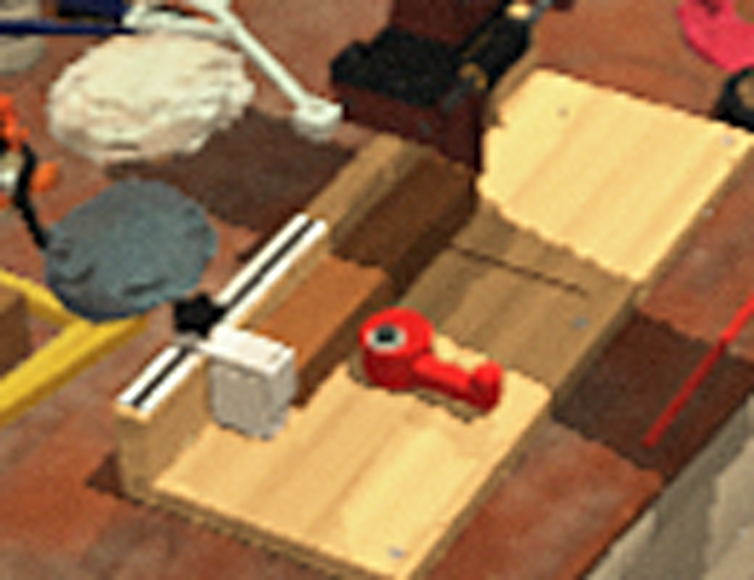

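The batten has slid past the cam along the fence, and its left end is nearly at the stop (crop (250,340)). The push force of 1–2 N says it hasn't made contact yet, so I'll go on slowly.

Request:
{"api": "servo_tool", "payload": {"targets": [[0,-0.001,0,0,0,0,0],[0,-0.002,0,0,0,0,0],[0,-0.003,0,0,0,0,0],[0,-0.004,0,0,0,0,0],[0,-0.0045,0,0,0,0,0],[0,-0.0045,0,0,0,0,0]]}}

```text
time: 9.23
tool_pos: [535.5, -83.0, 32.1]
ee_rot: [-3.137, -0.162, 0.0]
wrist_force: [0.1, -0.5, 0.2]
opening: 0.009
grasp_force: 0.3
```

Request:
{"api": "servo_tool", "payload": {"targets": [[0,-0.001,0,0,0,0,0],[0,-0.002,0,0,0,0,0],[0,-0.003,0,0,0,0,0],[0,-0.003,0,0,0,0,0]]}}

```text
time: 9.57
tool_pos: [535.2, -80.3, 32.1]
ee_rot: [3.137, 0.162, -0.0]
wrist_force: [0.8, -2.3, -0.6]
opening: 0.004
grasp_force: 0.9
```

Request:
{"api": "servo_tool", "payload": {"targets": [[0,-0.001,0,0,0,0,0],[0,-0.002,0,0,0,0,0],[0,-0.003,0,0,0,0,0],[0,-0.003,0,0,0,0,0]]}}

```text
time: 9.9
tool_pos: [535.1, -80.3, 32.2]
ee_rot: [3.135, 0.158, 0.001]
wrist_force: [0.8, -10.0, -0.7]
opening: 0.005
grasp_force: 4.8
```

Contact with the stop: 10 N with no further advance. I'll back off, lift, and nudge the front face again with two fingertips to make sure it's flush.

Request:
{"api": "servo_tool", "payload": {"targets": [[0,0.008,0,0,0,0,0],[0,0.018,0,0,0,0,0],[0,0.018,-0.03,0,0,0,0],[-0.01,0.018,-0.05,0,0,0,0.06],[-0.03,0,-0.05,0,0,0,0.06],[-0.05,-0.02,-0.05,0,0,0,0.06],[-0.06,-0.04,-0.05,0,0,0,0.06],[-0.063,-0.0545,-0.05,0,0,0,0.06],[-0.063,-0.0545,-0.05,0,0,0,0.06],[-0.063,-0.0545,-0.03,0,0,0,0.06],[-0.063,-0.0545,-0.01,0,0,0,0.06],[-0.063,-0.0545,0,0,0,0,0.06]]}}

```text
time: 10.9
tool_pos: [466.4, -30.3, 30.6]
ee_rot: [-3.137, -0.161, 0.002]
wrist_force: [-0.5, -0.5, -0.3]
opening: 0.645
grasp_force: 0.0
```

```bash
python3 -c "
from h import *
go((-49,-40,32),(-47,-40,32)); print(monitor.get_state()['opening'])"
```

```text
now jig [-81.5 -40.6] z 30.6 F [-0.5 -0.4] -0.3 t 10.9
turn deg [-0.01  0.07 -0.02]
(-49, -40, 32) shift m [ 0.0325 -0.0007 -0.0014]
(-47, -40, 32) shift m [ 0.0345 -0.0007 -0.0014]
0.6454766834466222
```

Request:
{"api": "servo_tool", "payload": {"targets": [[0.007,0,0,0,0,0,0.06],[0.014,0,0,0,0,0,0.06],[0.02,0,0,0,0,0,0.06],[0.025,0,0,0,0,0,0.06],[0.029,0,0,0,0,0,0.06],[0.031,0,0,0,0,0,0.06],[0.0325,0,0,0,0,0,0.06],[0.034,0,0,0,0,0,0.06],[0.0355,0,0,0,0,0,0.06],[0.036,0,0,0,0,0,0.06]]}}

```text
time: 11.73
tool_pos: [500.5, -26.1, 31.9]
ee_rot: [3.137, 0.162, -0.006]
wrist_force: [-6.9, -0.8, 5.1]
opening: 0.685
grasp_force: 3.3
```

Flush: the face stops at the same jx (-47) as before, with 7 N. Now to the lever.

Request:
{"api": "servo_tool", "payload": {"targets": [[-0.015,0,0,0,0,0,0.06],[-0.035,0,-0.01,0,0,0,0.06],[-0.05,0,-0.035,0,0,0,0],[-0.06,-0.01,-0.05,0,0,0,0],[-0.065,-0.035,-0.05,0,0,0,0],[-0.07,-0.06,-0.05,0,0,0,0],[-0.071,-0.085,-0.05,0,0,0,0],[-0.071,-0.11,-0.05,0,0,0,0],[-0.071,-0.13,-0.05,0,0,0,0],[-0.071,-0.139,-0.05,0,0,0,0],[-0.071,-0.139,-0.05,0,0,0,0],[-0.071,-0.139,-0.05,0,0,0,0]]}}

```text
time: 12.73
tool_pos: [417.6, 104.6, 82.1]
ee_rot: [3.137, 0.163, -0.0]
wrist_force: [-0.2, -0.3, 0.0]
opening: 0.004
grasp_force: 0.0
```

Run:
```python
from h import *
P=np.array([-64.7,60]); 
w=[(-116.7,96,82),(-116.7,96,28)]
for d in [178,190,200,210,220,230,240,250,260,265,270,275]:
    a=np.radians(d); c=P+52*np.array([np.cos(a),np.sin(a)])-20*np.array([-np.sin(a),np.cos(a)]); w.append((*c.round(1),28))
go(*w); print(monitor.get_state()['opening'])
s=snap('scene'); im=cv2.cvtColor(s['pixels'],cv2.COLOR_RGB2BGR)[170:270,190:320]
cv2.imwrite('pics/c5.png',cv2.resize(im,None,fx=5.8,fy=5.8,interpolation=cv2.INTER_CUBIC))
```

```text
now jig [-116.2   98.5] z 82.1 F [-0.2 -0.3] 0.0 t 12.7333
turn deg [0.03 0.01 0.04]
(-116.7, 96, 82) shift m [-0.0005  0.0025  0.0001]
(-116.7, 96, 28) shift m [-0.0005  0.0025  0.0541]
(np.float64(-116.0), np.float64(81.8), 28) shift m [0.0002 0.0167 0.0541]
(np.float64(-119.4), np.float64(70.7), 28) shift m [-0.0032  0.0278  0.0541]
(np.float64(-120.4), np.float64(61.0), 28) shift m [-0.0042  0.0375  0.0541]
(np.float64(-119.7), np.float64(51.3), 28) shift m [-0.0035  0.0472  0.0541]
(np.float64(-117.4), np.float64(41.9), 28) shift m [-0.0012  0.0566  0.0541]
(np.float64(-113.4), np.float64(33.0), 28) shift m [0.0028 0.0655 0.0541]
(np.float64(-108.0), np.float64(25.0), 28) shift m [0.0082 0.0735 0.0541]
(np.float64(-101.3), np.float64(18.0), 28) shift m [0.0149 0.0805 0.0541]
(np.float64(-93.4), np.float64(12.3), 28) shift m [0.0228 0.0862 0.0541]
(np.float64(-89.2), np.float64(9.9), 28) shift m [0.027  0.0886 0.0541]
(np.float64(-84.7), np.float64(8.0), 28) shift m [0.0315 0.0905 0.0541]
(np.float64(-80.1), np.float64(6.5), 28) shift m [0.0361 0.092  0.0541]
0.004049243779721382
```

View pics/c5.png

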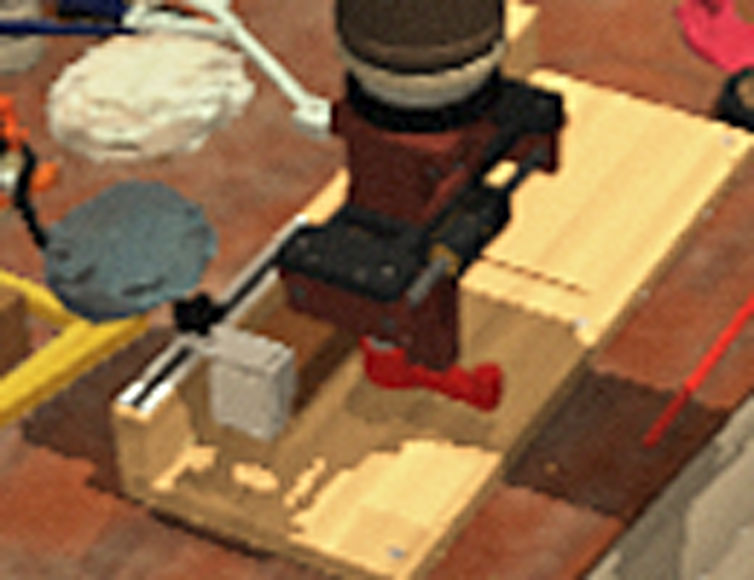

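The tip at crop (430,365), still 64 mm above the board, projects to about (430,470) on it. That is on the stop side of the lever (490,390) and clear of it. I'll descend and begin the swing.

Request:
{"api": "servo_tool", "payload": {"targets": [[0,0,0.012,0,0,0,0],[0,0,0.028,0,0,0,0],[0,0,0.042,0,0,0,0],[0,0,0.051,0,0,0,0],[0,0,0.054,0,0,0,0],[0,0.006,0.054,0,0,0,0],[0,0.012,0.054,0,0,0,0],[-0.001,0.018,0.054,0,0,0,0],[-0.003,0.023,0.054,0,0,0,0],[-0.003,0.028,0.054,0,0,0,0],[-0.004,0.033,0.054,0,0,0,0],[-0.004,0.0375,0.054,0,0,0,0]]}}

```text
time: 13.78
tool_pos: [417.8, 67.0, 28.5]
ee_rot: [-3.137, -0.162, -0.002]
wrist_force: [0.7, 1.3, 0.4]
opening: 0.006
grasp_force: 0.8
```

Request:
{"api": "servo_tool", "payload": {"targets": [[0.0005,0.005,0,0,0,0,0],[0.0007,0.01,0,0,0,0,0],[0.002,0.0145,0,0,0,0,0],[0.003,0.019,0,0,0,0,0],[0.005,0.0235,0,0,0,0,0],[0.007,0.028,0,0,0,0,0],[0.0095,0.032,0,0,0,0,0],[0.0125,0.036,0,0,0,0,0],[0.0155,0.0395,0,0,0,0,0],[0.019,0.043,0,0,0,0,0],[0.019,0.043,0,0,0,0,0]]}}

```text
time: 14.7
tool_pos: [441.5, 25.7, 28.1]
ee_rot: [3.137, 0.16, 0.0]
wrist_force: [0.7, 0.4, -0.5]
opening: 0.005
grasp_force: 0.0
```

Run:
```python
from h import *
P=np.array([-64.7,60]); w=[]
for d in [250,255,260,265,270,275,280,285]:
    a=np.radians(d); c=P+52*np.array([np.cos(a),np.sin(a)])-18*np.array([-np.sin(a),np.cos(a)]); w.append((*c.round(1).tolist(),28))
go(*w)
s=snap('scene'); im=cv2.cvtColor(s['pixels'],cv2.COLOR_RGB2BGR)[170:270,190:320]
cv2.imwrite('pics/c6.png',cv2.resize(im,None,fx=5.8,fy=5.8,interpolation=cv2.INTER_CUBIC))
```

```text
now jig [-100.5   17.6] z 28.1 F [0.7 0.3] -0.5 t 14.7
turn deg [ 0.02 -0.01 -0.06]
(-99.4, 17.3, 28) shift m [0.0011 0.0003 0.0001]
(-95.5, 14.4, 28) shift m [0.005  0.0032 0.0001]
(-91.5, 11.9, 28) shift m [0.009  0.0057 0.0001]
(-87.2, 9.8, 28) shift m [0.0133 0.0078 0.0001]
(-82.7, 8.0, 28) shift m [0.0178 0.0096 0.0001]
(-78.1, 6.6, 28) shift m [0.0224 0.011  0.0001]
(-73.4, 5.7, 28) shift m [0.0271 0.0119 0.0001]
(-68.6, 5.1, 28) shift m [0.0319 0.0125 0.0001]
```

View pics/c6.png

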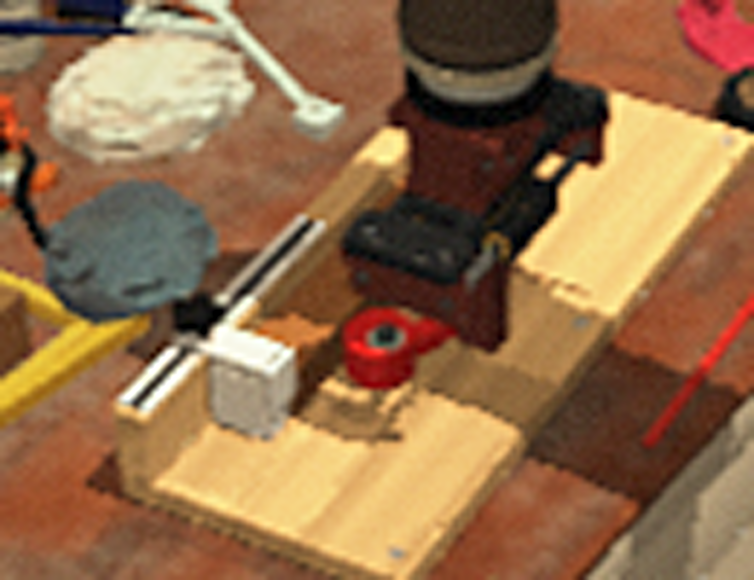

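The lever has swung well round. The bar now runs from the disc at (380,340) towards the fingertip at (450,330), and the force is small. I'll continue into the bite.

Request:
{"api": "servo_tool", "payload": {"targets": [[0.003,0.0015,0,0,0,0,0],[0.006,0.0035,0,0,0,0,0],[0.009,0.005,0,0,0,0,0],[0.011,0.0065,0,0,0,0,0],[0.0133,0.0075,0,0,0,0,0],[0.0155,0.0085,0,0,0,0,0],[0.0178,0.0095,0,0,0,0,0],[0.0178,0.0095,0,0,0,0,0]]}}

```text
time: 15.42
tool_pos: [458.4, 19.6, 27.9]
ee_rot: [-3.137, -0.163, 0.004]
wrist_force: [-3.7, 3.8, 2.0]
opening: 0.004
grasp_force: 2.4
```

Request:
{"api": "servo_tool", "payload": {"targets": [[0.0015,0.0005,0,0,0,0,0],[0.003,0.001,0,0,0,0,0],[0.0045,0.0015,0,0,0,0,0],[0.0045,0.0015,0,0,0,0,0]]}}

```text
time: 15.75
tool_pos: [461.3, 19.0, 27.6]
ee_rot: [-3.137, -0.164, 0.008]
wrist_force: [-9.6, 5.8, 4.2]
opening: 0.008
grasp_force: 4.9
```

Request:
{"api": "servo_tool", "payload": {"targets": [[0.0015,0,0,0,0,0,0],[0.003,0,0,0,0,0,0],[0.0045,0,0,0,0,0,0],[0.006,0,0,0,0,0,0],[0.006,0,0,0,0,0,0]]}}

```text
time: 16.17
tool_pos: [465.2, 18.6, 27.0]
ee_rot: [3.137, 0.164, -0.015]
wrist_force: [-12.4, 3.0, 5.8]
opening: 0.005
grasp_force: 6.1
```

Request:
{"api": "servo_tool", "payload": {"targets": [[0.0015,0,-0.0005,0,0,0,0],[0.003,0,-0.001,0,0,0,0],[0.0045,0,-0.001,0,0,0,0],[0.006,0,-0.001,0,0,0,0],[0.006,0,-0.001,0,0,0,0]]}}

```text
time: 16.58
tool_pos: [465.6, 18.5, 26.9]
ee_rot: [3.135, 0.164, -0.031]
wrist_force: [-26.8, 2.1, 12.9]
opening: 0.004
grasp_force: 12.8
```

The advance stopped at jx -77 with force rising to 27 N, which is the end stop. Retract and check.

Request:
{"api": "servo_tool", "payload": {"targets": [[-0.008,0,0,0,0,0,0],[-0.018,0,0,0,0,0,0],[-0.03,0,0,0,0,0,0],[-0.035,0,-0.025,0,0,0,0],[-0.035,0,-0.06,0,0,0,0],[-0.035,0,-0.095,0,0,0,0],[-0.035,0.035,-0.12,0,0,0,0],[-0.035,0.075,-0.13,0,0,0,0],[-0.035,0.115,-0.14,0,0,0,0],[-0.035,0.155,-0.15,0,0,0,0],[-0.035,0.195,-0.15,0,0,0,0],[-0.035,0.235,-0.15,0,0,0,0]]}}

```text
time: 17.58
tool_pos: [466.1, -221.2, 180.7]
ee_rot: [3.135, 0.161, 0.006]
wrist_force: [0.9, 0.5, -0.2]
opening: 0.005
grasp_force: 0.0
```

Request:
{"api": "servo_tool", "payload": {"targets": [[-0.005,0.035,0,0,0,0,0],[-0.01,0.07,0,0,0,0,0],[-0.02,0.105,0,0,0,0,0],[-0.03,0.14,0,0,0,0,0],[-0.04,0.175,0,0,0,0,0],[-0.05,0.21,0,0,0,0,0],[-0.06,0.24,0,0,0,0,0],[-0.07,0.27,0,0,0,0,0],[-0.08,0.3,0,0,0,0,0],[-0.08,0.3,0,0,0,0,0]]}}

```text
time: 18.42
tool_pos: [412.2, -532.5, 179.0]
ee_rot: [3.133, 0.149, -0.003]
wrist_force: [-1.4, 0.7, 0.1]
opening: 0.002
grasp_force: 0.0
```

Run:
```python
from h import *
s=snap('top'); im=cv2.cvtColor(s['pixels'],cv2.COLOR_RGB2BGR)[165:255,190:360]
a=cv2.resize(im,None,fx=4.7,fy=4.7,interpolation=cv2.INTER_CUBIC); cv2.imwrite('pics/c7.png',a)
hsv=cv2.cvtColor(s['pixels'],cv2.COLOR_RGB2HSV); H,S,V=hsv[...,0],hsv[...,1],hsv[...,2]
roi=np.zeros(H.shape,bool); roi[175:245,203:350]=1
m=big(roi&(H>8)&(H<17)&(S>135)&(V>120)); r=rect(s,m,48); print(r, [tojig(p).round(1).tolist() for p in cv2.boxPoints(r)])
print(monitor.get_state()['time'],monitor.get_state()['wrist_force'])
```

```text
((518.557861328125, 29.749656677246094), (47.08208465576172, 197.3445587158203), 5.924553871154785) [[-47.0, 112.4], [-47.0, -84.9], [0.1, -84.9], [0.0, 112.4]]
18.4667 [-0.53985842  1.26940662  0.09321203]
```

View pics/c7.png

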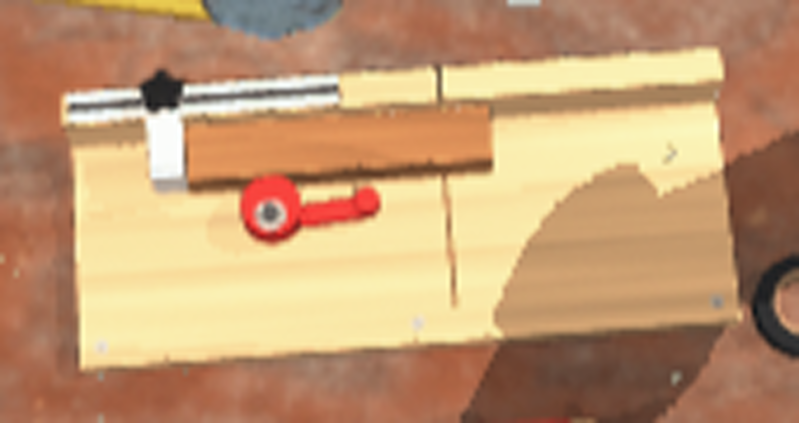

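The picture shows the batten flush on the fence with its end at the stop (187,150), the cam disc against it, and the lever pointing right with its end at (368,200). The bystanders look unmoved. I'll check the lever angle and hand in.

Run:
```python
from h import *
s=snap('top'); f=jigfit(s)
a=tojig(f([(270,213)],53)[0]); b=tojig(f([(368,199)],51)[0]); d=b-a
c=(np.degrees(np.arctan2(d[1],d[0]))%360-170)*np.pi/180; print(a,b,'cam',c)
if c>1.76: print(job.close_job())
```

```text
[-65.65778984  60.09904386] [-60.19044723  -3.29041629] cam 1.8313663545635668
the job is handed in; nothing more can be done
None
```

The batten is flush against the fence with its end at the stop, the cam lever is at its end stop (measured 1.83 rad), and the job is handed in at about 18.5 s of the 59 s allowed.

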